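Load the wafer-bonding jig in order

ROBOT

A 7-joint arm with a two-finger parallel gripper is mounted at the origin on a cart in front of the work surface, level with it; the furniture and walls round the work are solid. World frame = base frame: x ahead of the robot, y to its left, z up, the work surface at z = 0. Lengths are in m, angles in rad, forces in N, time in s.
With the tool pointing down it reaches from about 0.425 to 0.925 m from the base axis. Payload 6.8 kg.
Tool frame: the origin (TCP) lies on the centre line of the jaws, within the pads' length; the fingertips stand bot.tip_reach ahead of it and the grasp point (between the pads) lies 3 mm ahead of it (bot.tip_reach is the distance from the TCP to the fingertips, in m); z points along the fingers, y is the line along which they close (so a half turn about z gives the same grasp; the last joint's range is limited). The gripper opens to 85 mm and grips with 20 to 120 N. Pads are 22 mm wide; open, the fingers measure 114 mm over their backs; the gripper's body (76 mm by 85 mm) begins 54 mm behind the grasp point. The pads swing forward as they close: fully open they stand 13 mm farther back than shut.
Start: joints at [-1.275, 0.477, 0.022, 1.555, -0.011, 1.109, -0.083], TCP at [0.265, 0.621, 0.253] pointing down, gripper open.
Joint ranges: [-2.96, 2.96], [-0.34, 2.1], [-1.41, 1.46], [0.24, 2.44], [-1.37, 4.51], [0.17, 1.92], [-2.96, 2.96]. Speed limits (rad/s): [2.39, 2.39, 3.14, 3.14, 3.14, 3.14, 3.14].

INTERFACE

Orientations are given as a unit quaternion [w, x, y, z].
In Python, from station import bot gives the robot as it stands.
- The arm moves only by the tool jog_arm, never from a script. Its argument "deltas" is a list of rows, each a list of 7 numbers: the shift along the world's x, y, z in m, then the turn, a rotation vector about the world's x, y, z in rad, then the opening, from 0 (shut) to 1 (fully open). In form: [[x, y, z, rx, ry, rz, grip], ...]. A call has 1 to 10 rows; each row shifts and turns the commanded pose from where the row before left it; what a row does not reach is not made up. A row lasts 1/10 s, in which the tool goes at most 50 mm and 8.59 degrees, less where a joint would pass 70% of its speed; a pose out of reach is approached as far as the arm can. A call with a gripper value outside its range is refused whole. The fingers move at their own pace and stop on an object; "newtons" is the grip in N (left out, the last holds). Time passes only in rows, so rows that do not move let the fingers close. It gives the time, the measured TCP pose, the force, the opening and the grip force at its end, in the units of the state.
- bot.get_obs(): the state, without advancing time (a new reading comes with each control period).
- bot.read_camera(name): name is "side" or "top" or "wrist"; returns a dict with "img" (400x640x3 uint8, red, green, blue), "K" (3x3 intrinsics, pixels), "eye" and "attitude" of the camera in the world. Camera axes: x right, y down, z forward; pixel columns grow to the right and rows downward; lengths in m; the calibration is good to about 2 mm. The wrist camera is an equidistant fisheye: a pixel r from the principal point sees the ray r / f radians off the axis. A picture is of the moment at which its call begins. There is no depth.
- bot.hand_in(): hands the job in; it is judged then, once.
The state is a dict: "t": time; "q": joint angles; "joint_vel": joint speeds; "joint_torque": joint torques, N m; "eef_pos": TCP position; "tool_rot": TCP orientation; "contact_force": force on the tool from outside, world axes, zero at the start; "torque": the same for the moment, N m; "gripper_width": opening from 0.0 (shut) to 1.0 (fully open); "grasp_force": force on a finger pad.
Only numpy, scipy, OpenCV 4.12 (cv2) and the standard library are available. Lean on these libraries where they do the work, as an engineer would, in place of code of your own. Each camera call takes 0.05 s, during which the arm holds its last target. There are 200 camera calls.

TASK

Load the small bonding jig: slip onto its upright post first the flanged pressure plate, then the heavy ring weight, then the white spacer sleeve, and finish with the knob cap over the post's tip, each sitting flat on the one before. Leave the timer, bottles, wafer carrier and tweezers where they are.

Things in the scene. Friction and masses are not known exactly. Their poses are not given: they have to be found in the camera images.
- jig: The bonding jig, fixed to the bench: a round grey foot 88 mm across and 14.5 mm high, on it a deck 66 mm across whose flat top is 20 mm above the bench, and from the deck's middle an upright steel post 12 mm thick, its last 7 mm tapered to 5 mm, tip 84 mm above the bench (64 mm above the deck). Origin: centre of its underside, on the bench, on the post's axis; z up.
- pressure_plate: Pressure plate, bare aluminium, goes on first: a flat round flange 70 mm across and 5 mm thick with a hub 34 mm across standing on it; 18 mm high in all; a hole 18 mm wide runs right through its middle. 100 g. Lies flange down, as it goes on the jig. Origin: centre of its underside; z up. Grip the hub from above.
- ring_weight: Ring weight, dark steel, goes on second: a plain thick ring 56 mm across, 16 mm high, with an 18 mm hole through its middle. 250 g. Lies flat; both faces are alike. Origin: centre of its underside; z up. Grip the outside across 56 mm.
- sleeve: Spacer sleeve, white plastic, goes on third: a short tube 34 mm across, 20 mm high, with an 18 mm hole right through. 30 g. Stands upright; both ends are alike. Origin: centre of its underside; z up. Grip the outside across 34 mm.
- cap: Knob cap, grey plastic, goes on last: a round skirt 40 mm across and 8 mm high with a ribbed knob 27 mm across on it, closed on top, 28 mm high in all; underneath, an 18 mm wide bore 18 mm deep takes the post's tip. 40 g. Stands skirt down, as it goes on the jig. Origin: centre of its underside; z up. Grip the knob from above.
- timer: Bystander: light grey lab timer with a display and three buttons, 41 x 66 x 67 mm high, loose. Origin: centre of its underside. It stands by a monitor (top 0.30 m above the bench, right-hand end near x 0.49, y 0.12); to carry things between the left and right halves of the work, pass over the monitor near x 0.40, y 0.10, fingertips about 0.39 m up.
- short_bottle: Bystander: capped plastic bottle with a dark band, 48 mm across, 80 mm high, loose. Origin: centre of its underside.
- tall_bottle: Bystander: capped plastic bottle, 49 mm across, 100 mm high, loose. Origin: centre of its underside.
- carrier: Bystander: flat round white wafer carrier, 70 mm across, 14 mm high, loose. Origin: centre of its underside.
- tweezers: Bystander: black tweezers lying flat, 14 x 112 x 9 mm, loose. Origin: the middle, on the bench. They lie by the mask aligner, whose overhanging head (0.20 to 0.47 m above the bench, nearest corner near x 0.60, y 0.08) blocks the short way between the left and right halves of the work.

How it is judged:
On the way, in this order (a step that is already met when the one before it is completed fails the run):
1. the flanged pressure plate is on the jig's post, flat on the deck (horizontal distance between pressure_plate and jig below 0.006 m and z of pressure_plate in the frame of jig between 0.017 and 0.023 m and angle between pressure_plate's own z axis and vertical below 0.12 rad), for 0.2 s.
2. the ring weight is on the post, on the plate's hub (horizontal distance between ring_weight and jig below 0.006 m and z of ring_weight in the frame of jig between 0.035 and 0.041 m and angle between ring_weight's own z axis and vertical below 0.12 rad), for 0.2 s.
3. the spacer sleeve is on the post, on the ring weight (horizontal distance between sleeve and jig below 0.006 m and z of sleeve in the frame of jig between 0.051 and 0.057 m and angle between sleeve's own z axis and vertical below 0.12 rad), for 0.2 s.
4. the knob cap is on top, on the sleeve, over the post's tip (horizontal distance between cap and jig below 0.006 m and z of cap in the frame of jig between 0.071 and 0.077 m and angle between cap's own z axis and vertical below 0.12 rad), for 0.2 s.
At the end, for the whole second after the job is handed in: All four on the jig's post in order from the deck up: plate, ring weight, sleeve, cap; each within 6 mm of the post's axis, within 3 mm of its seated height (0, 18, 34, 54 mm above the deck), upright within 0.12 rad, released and at rest (all of step 1 and all of step 2 and all of step 3 and all of step 4 and linear speed of each of pressure_plate, ring_weight, sleeve, cap below 0.02 m/s); the robot touches nothing.
It fails at once if a bystander (timer, bottle, carrier or tweezers) is moved by more than 20 mm (distance of any of timer, short_bottle, tall_bottle, carrier, tweezers from where it was at the start of the episode above 0.02 m).
It also fails if it takes over 128 s, if anything falls off the work surface, if the arm or the gripper's body presses on something with over 40 N, if the wrist force passes 120 N, or if a joint passes its speed limit or range.

## Working session

There is one attempt and no reset: what is moved stays moved. The work goes in short steps, Python scripts to look and compute and a tool call to move; the robot and the scene stay as the last step left them, time stands still between calls to the robot, and variables do not carry over. Pictures are saved under pics/ and viewed, at most 14 in all, crops included, and the job is handed in when it is done.

Besides the shell and the picture viewer there is one more tool, called after "Request:" by a JSON object that holds its "api" and its "payload". jog_arm: Moves the arm, as the interface text tells. Its arguments: {"type":"object","properties":{"deltas":{"type":"array"},"newtons":{"type":"number"}},"required":["deltas"]}

```bash
mkdir -p pics; python3 - <<'E'
from station import bot
import cv2
o=bot.get_obs(); print(o['t'],o['eef_pos'],o['tool_rot'],o['contact_force'],o['gripper_width'],bot.tip_reach)
for n in ("side","top","wrist"):
    c=bot.read_camera(n); cv2.imwrite(f"pics/{n}0.png",c["img"][:,:,::-1]); print(n,c["K"],c["eye"],c["attitude"])
E
```

```text
0.0 [0.26499898 0.62019643 0.25231544] [-1.15741090e-04  2.00512631e-01  9.79690682e-01 -9.16353489e-04] [-0.47530787  0.44273944  0.09874127] 0.9990659753565984 0.022
side [[361.09138445   0.         312.97229404]
 [  0.         361.09138445 198.49371132]
 [  0.           0.           1.        ]] [ 0.59863167 -0.48221166  0.67095916] [-0.36464337  0.92868998  0.0623313  -0.02617154]
top [[504.92932741   0.         325.19465739]
 [  0.         504.92932741 196.78781579]
 [  0.           0.           1.        ]] [0.29918711 0.06756985 1.23922779] [ 0.06871465 -0.70239637  0.70623938 -0.05606763]
wrist [[309.70691629   0.         321.49225138]
 [  0.         309.70691629 200.05300886]
 [  0.           0.           1.        ]] [0.20294587 0.64592606 0.37364192] [0.11257988 0.82687322 0.5460297  0.07387838]
```

View pics/top0.png

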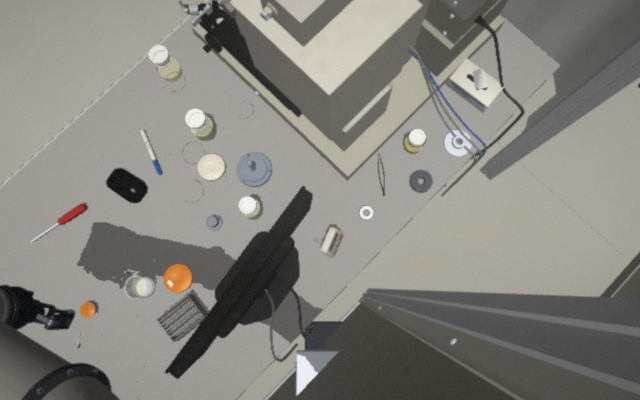

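View pics/side0.png

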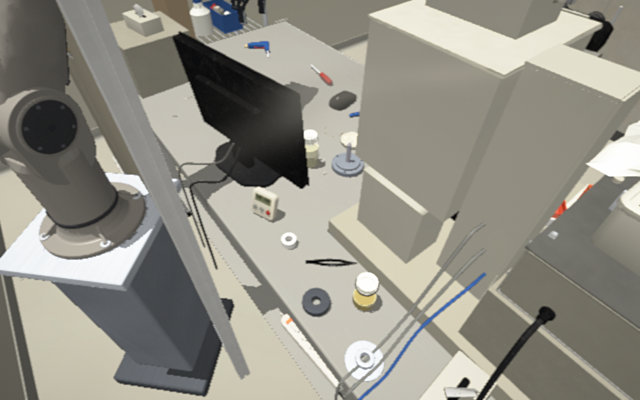

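View pics/wrist0.png

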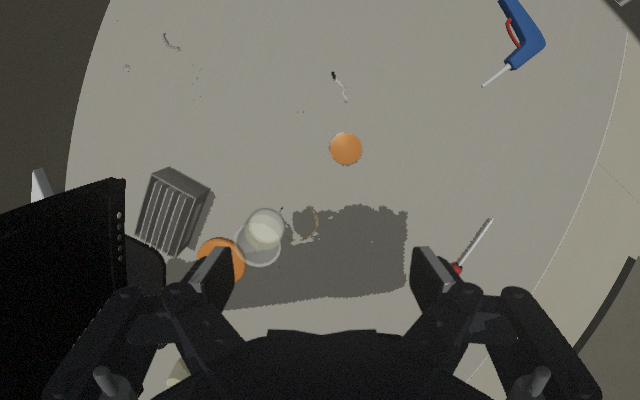

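Top view: jig ≈(254,168), cap ≈(214,222), plate ≈(458,142), ring ≈(421,181), sleeve ≈(366,213); timer (332,240), tweezers (381,175), short bottle (415,140), carrier (210,167), tall bottle (250,207). The side view shows the plate (364,360), ring (316,302) and sleeve (289,240). The wrist view shows only clutter. I'll enlarge these and measure.

```bash
cat > h.py <<'E'
import numpy as np, cv2
from scipy.spatial.transform import Rotation as R
CAL={"side":(361.09138445,312.97229404,198.49371132,[0.59863167,-0.48221166,0.67095916],[-0.36464337,0.92868998,0.0623313,-0.02617154]),
"top":(504.92932741,325.19465739,196.78781579,[0.29918711,0.06756985,1.23922779],[0.06871465,-0.70239637,0.70623938,-0.05606763])}
def rot(q): return R.from_quat([q[1],q[2],q[3],q[0]])
def w(cam,u,v,z):
    f,cx,cy,e,q=CAL[cam]; d=rot(q).apply([(u-cx)/f,(v-cy)/f,1.]); e=np.array(e)
    return e+d*(z-e[2])/d[2]
def px(cam,p):
    f,cx,cy,e,q=CAL[cam]; c=rot(q).inv().apply(np.array(p)-e); return np.array([cx+f*c[0]/c[2],cy+f*c[1]/c[2]])
def crop(img,x,y,wd,ht,s,name):
    c=cv2.resize(img[y:y+ht,x:x+wd],None,fx=s,fy=s,interpolation=cv2.INTER_CUBIC); cv2.imwrite(name,c)
def wpx(c,p):  # wrist fisheye projection
    a=rot(c["attitude"]).inv().apply(np.array(p)-c["eye"]); K=c["K"]; r=np.hypot(a[0],a[1]); th=np.arctan2(r,a[2])
    return np.array([K[0,2]+K[0,0]*th*a[0]/r,K[1,2]+K[0,0]*th*a[1]/r])
def ww(c,u,v,z):
    K=c["K"]; d=np.array([u-K[0,2],v-K[1,2]])/K[0,0]; th=np.hypot(*d)
    d=rot(c["attitude"]).apply(np.r_[d/th*np.sin(th),np.cos(th)]); e=np.array(c["eye"]); return e+d*(z-e[2])/d[2]
E
python3 - <<'E'
from h import *
for n,u,v,z in [("jig",254,168,.02),("cap",214,222,.028),("plate",458,142,.018),("ring",421,181,.016),("sleeve",366,213,.02),("timer",332,240,.067),("shortb",415,136,.08),("tallb",249,206,.1),("car",210,167,.014),("tw",381,175,.009)]:
    print(n,w("top",u,v,z).round(3))
for n,u,v,z in [("plate",364,358,.018),("ring",316,300,.016),("sleeve",289,238,.02)]: print("side",n,w("side",u,v,z).round(3))
t=cv2.imread("pics/top0.png"); s=cv2.imread("pics/side0.png")
a=cv2.resize(t[120:235,330:490],None,fx=5,fy=5,interpolation=cv2.INTER_CUBIC); cv2.imwrite("pics/c1.png",a)
crop(t,190,140,100,100,6,"pics/c2.png"); crop(s,260,220,140,170,3.5,"pics/c3.png")
E
```

```text
jig [0.591 0.266 0.02 ]
cap [0.455 0.359 0.028]
plate [ 0.654 -0.243  0.018]
ring [ 0.556 -0.147  0.016]
sleeve [ 0.476 -0.01   0.02 ]
timer [0.407 0.073 0.067]
shortb [ 0.651 -0.126  0.08 ]
tallb [0.482 0.262 0.1  ]
car [0.596 0.377 0.014]
tw [ 0.573 -0.05   0.009]
side plate [ 0.655 -0.247  0.018]
side ring [ 0.557 -0.148  0.016]
side sleeve [ 0.478 -0.01   0.02 ]
```

View pics/c1.png

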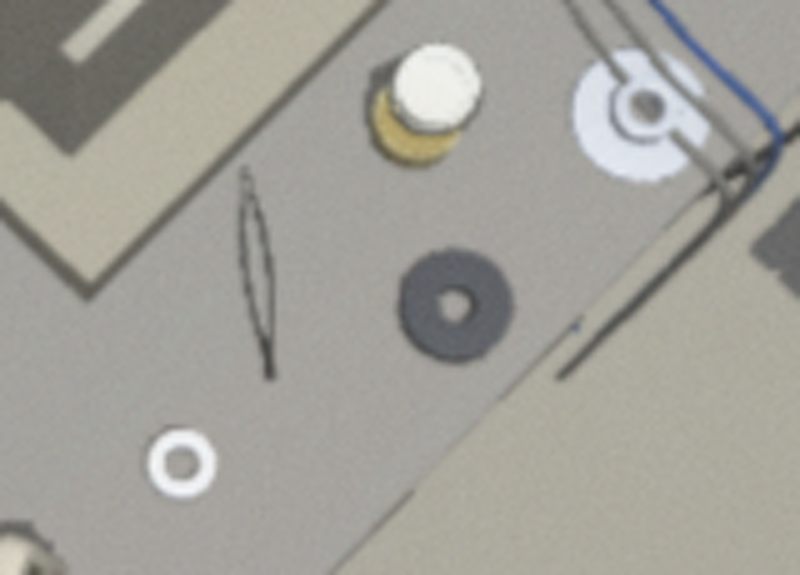

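View pics/c2.png

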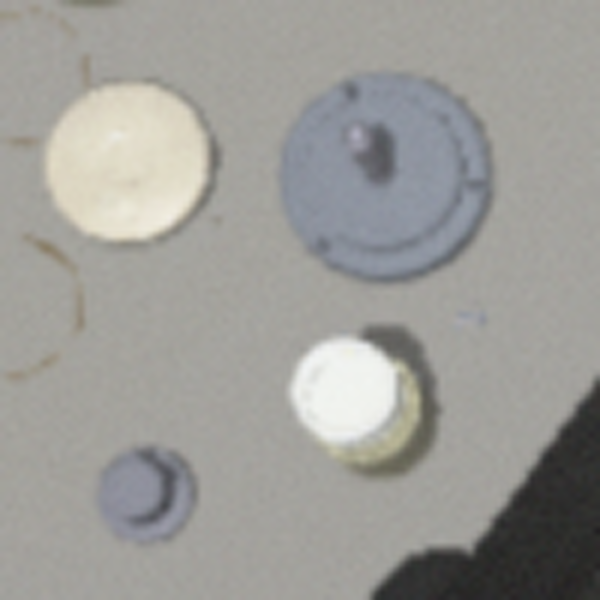

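View pics/c3.png

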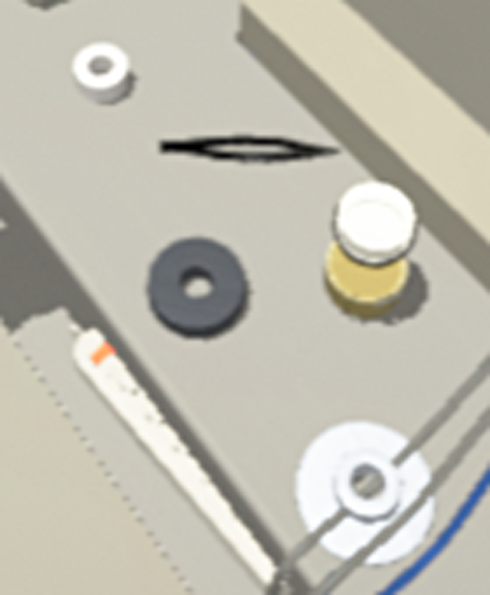

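The crops agree with the sizes given. The plate hub, ring and sleeve are all clear; a cable runs across the plate flange. In c2 the jig's post tip is at ≈(354,131), the foot at (386,177), and the cap knob at (133,489). Next I'll refine the positions.

```bash
python3 - <<'E'
from h import *
def T(x,y,s,ox,oy): return (x+.5)/s-.5+ox,(y+.5)/s-.5+oy
c1=(5,330,120);c2=(6,190,140);c3=(3.5,260,220)
for n,cam,x,y,c,z in [("hub","top",644,108,c1,.018),("flange","top",641,114,c1,.005),("hub","side",367,482,c3,.018),("ring","top",456,306,c1,.016),("ring","side",197,283,c3,.016),("sleeve","top",182,463,c1,.02),("sleeve","side",101,67,c3,.02),
("jigtip","top",354,131,c2,.084),("foot","top",386,177,c2,.010),("knob","top",133,489,c2,.028),("skirt","top",146,495,c2,.008),("shortbot","side",366,290,c3,.015),("shortb","top",437,87,c1,.08),("tallb","top",345,390,c2,.1)]:
    print(n,cam,w(cam,*T(x,y,*c),z).round(4))
print("monitor ends",w("top",310,192,.3).round(3),w("top",170,375,.3).round(3))
print("jig tip/foot in side",px("side",(.59,.265,.084)),px("side",(.59,.265,.02)), "right aligner",w("top",348,178,.0).round(3))
E
```

```text
hub top [ 0.6558 -0.2437  0.018 ]
flange top [ 0.6565 -0.2454  0.005 ]
hub side [ 0.6555 -0.2459  0.018 ]
ring top [ 0.5561 -0.1469  0.016 ]
ring side [ 0.5571 -0.1495  0.016 ]
sleeve top [ 0.4781 -0.0102  0.02  ]
sleeve side [ 0.4775 -0.0121  0.02  ]
jigtip top [0.5917 0.2685 0.084 ]
foot top [0.5905 0.2675 0.01  ]
knob top [0.4576 0.3644 0.028 ]
skirt top [0.4577 0.3639 0.008 ]
shortbot side [ 0.6512 -0.1406  0.015 ]
shortb top [ 0.6489 -0.1306  0.08  ]
tallb top [0.4858 0.2668 0.1   ]
monitor ends [0.476 0.113 0.3  ] [0.145 0.363 0.3  ]
jig tip/foot in side [349.31919975 142.82067438] [347.65674421 161.50606786] right aligner [0.568 0.032 0.   ]
```

Request:
{"api": "jog_arm", "payload": {"deltas": [[0,0,0.035,0,0,0,1],[0,0,0.035,0,0,0,1],[0,0,0.035,0,0,0,1],[0,0,0.035,0,0,0,1],[0.02,-0.03,0.03,0,0,0,1],[0.02,-0.03,0,0,0,-0.05,1],[0.02,-0.03,0,0,0,-0.05,1],[0.02,-0.03,0,0,0,-0.05,1],[0.02,-0.03,0,0,0,-0.05,1],[0.0,-0.035,0,0,0,-0.05,1]]}}

```text
t: 1.15
eef_pos: [0.3676, 0.4337, 0.4226]
tool_rot: [0.001, 0.324, 0.946, -0.0]
contact_force: [0.3, -1.7, -0.2]
gripper_width: 1.005
grasp_force: 0.0
```

Request:
{"api": "jog_arm", "payload": {"deltas": [[0.005,-0.033,0,0,0,-0.06,1],[0.005,-0.033,0,0,0,-0.06,1],[0.005,-0.033,0,0,0,-0.06,1],[0.005,-0.033,0,0,0,-0.06,1],[0.005,-0.033,0,0,0,-0.06,1],[0.005,-0.033,0,0,0,-0.06,1],[0.0,-0.033,0,0,0,-0.06,1],[0.0,-0.033,0,0,0,-0.06,1],[0.0,-0.033,0,0,0,-0.06,1],[0.005,-0.033,0,0,0,-0.06,1]]}}

```text
t: 2.15
eef_pos: [0.3998, 0.1036, 0.4233]
tool_rot: [-0.0, 0.588, 0.809, 0.0]
contact_force: [-0.1, 0.6, 0.4]
gripper_width: 0.999
grasp_force: 0.0
```

```bash
python3 - <<'E'
from station import bot
o=bot.get_obs(); print(o['t'],o['q'].round(3),o['eef_pos'].round(4),o['tool_rot'].round(3))
E
```

```text
2.15 [-0.83  -0.139  0.379  1.9    0.052  1.371 -0.152] [0.3998 0.1036 0.4233] [-0.     0.588  0.809  0.   ]
```

Request:
{"api": "jog_arm", "payload": {"deltas": [[0.01,-0.038,0,0,0,-0.06,1],[0.01,-0.038,0,0,0,-0.06,1],[0.02,-0.038,0,0,0,-0.06,1],[0.02,-0.038,0,0,0,-0.06,1],[0.03,-0.035,-0.01,0,0,-0.06,1],[0.03,-0.035,-0.02,0,0,-0.06,1],[0.03,-0.035,-0.02,0,0,-0.06,1],[0.035,-0.03,-0.02,0,0,-0.06,0.8],[0.035,-0.03,-0.02,0,0,-0.06,0.7],[0.036,-0.032,-0.02,0,0,-0.06,0.7]]}}

```text
t: 3.15
eef_pos: [0.6551, -0.243, 0.313]
tool_rot: [-0.0, 0.801, 0.599, -0.0]
contact_force: [1.0, 0.5, 1.1]
gripper_width: 0.701
grasp_force: 0.0
```

Request:
{"api": "jog_arm", "payload": {"deltas": [[0,0,-0.04,0,0,-0.06,0.7],[0,0,-0.04,0,0,0,0.7],[0,0,-0.04,0,0,0,0.7],[0,0,-0.04,0,0,0,0.7],[0,0,0,0,0,0,0.7]]}}

```text
t: 3.65
eef_pos: [0.6504, -0.2399, 0.1486]
tool_rot: [-0.004, 0.818, 0.576, -0.003]
contact_force: [-1.1, 0.2, 0.0]
gripper_width: 0.697
grasp_force: 0.0
```

```bash
python3 - <<'E'
from station import bot
from h import *
o=bot.get_obs(); print(o['t'],o['q'].round(3),o['eef_pos'].round(4),o['tool_rot'].round(3),o['gripper_width'])
c=bot.read_camera("wrist"); crop(c["img"][:,:,::-1],0,0,640,400,1.25,"pics/w1.png")
print(wpx(c,(.656,-.245,.018)),c["eye"],c["attitude"])
E
```

```text
3.65 [-0.184  0.715  0.694  1.621 -0.517  1.009  0.332] [ 0.6504 -0.2399  0.1486] [-0.004  0.818  0.576 -0.003] 0.6969998330357928
[331.04058205 199.93942034] [ 0.67463832 -0.17765648  0.26983332] [ 0.13182252  0.97639243 -0.16869348 -0.02869081]
```

View pics/w1.png

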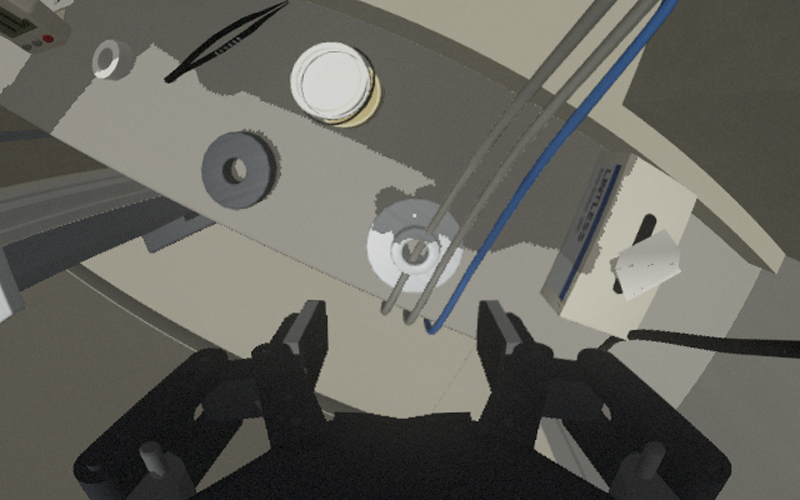

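The wrist view shows the plate hub at (415,251) in the enlarged image, which is (332,201). The predicted position was (331,200), so the estimate holds. The cables cut through the hub, so they are only scenery.

Request:
{"api": "jog_arm", "payload": {"deltas": [[0.005,-0.005,-0.03,0,0,0,0.7],[0,0,-0.03,0,0,0,0.7],[0,0,-0.02,0,0,0,0.65],[0,0,0,0,0,0,0.65]]}}

```text
t: 4.1
eef_pos: [0.6584, -0.2459, 0.0736]
tool_rot: [-0.001, 0.817, 0.576, -0.001]
contact_force: [-0.6, -0.4, 0.3]
gripper_width: 0.65
grasp_force: 0.0
```

Request:
{"api": "jog_arm", "payload": {"deltas": [[-0.003,0.001,-0.02,0,0,0,0.65],[0,0,-0.015,0,0,0,0.65],[0,0,-0.009,0,0,0,0.65],[0,0,0,0,0,0,0.65]]}}

```text
t: 4.5
eef_pos: [0.6559, -0.245, 0.03]
tool_rot: [-0.001, 0.817, 0.576, -0.0]
contact_force: [0.3, 0.4, -0.3]
gripper_width: 0.649
grasp_force: 0.0
```

Request:
{"api": "jog_arm", "payload": {"deltas": [[0,0,0,0,0,0,0.2],[0,0,0,0,0,0,0.2],[0,0,0,0,0,0,0.2],[0,0,0,0,0,0,0.2],[0,0,0,0,0,0,0.2]], "newtons": 50}}

```text
t: 5.0
eef_pos: [0.6568, -0.2458, 0.0319]
tool_rot: [0.001, 0.817, 0.576, 0.001]
contact_force: [-1.4, 0.4, 6.0]
gripper_width: 0.364
grasp_force: 49.4
```

Request:
{"api": "jog_arm", "payload": {"deltas": [[0,0,0.01,0,0,0,0.2],[0,0,0.02,0,0,0,0.2],[0,0,0.03,0,0,0,0.2],[0,0,0,0,0,0,0.2]]}}

```text
t: 5.4
eef_pos: [0.6587, -0.2471, 0.0963]
tool_rot: [0.003, 0.818, 0.576, 0.002]
contact_force: [0.3, -0.7, -0.4]
gripper_width: 0.367
grasp_force: 49.7
```

```bash
python3 - <<'E'
from station import bot
from h import *
c=bot.read_camera("wrist"); d=bot.read_camera("side")
a=cv2.resize(c["img"][100:400,120:520,::-1],(760,570))[:, :]; b=cv2.resize(d["img"][260:400,280:460,::-1],(733,570))
cv2.imwrite("pics/w2.png",cv2.resize(np.hstack([a,b]),(800,305)))
E
```

```text
(no output)
```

View pics/w2.png

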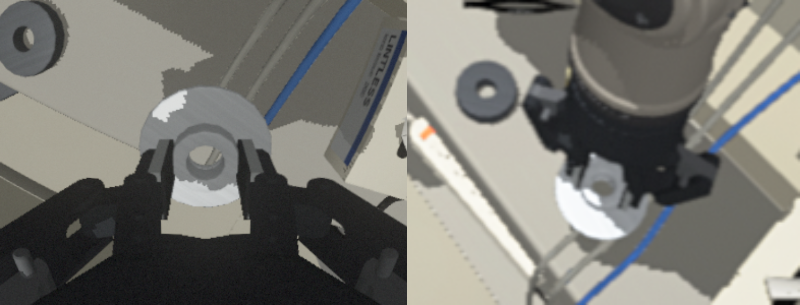

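The plate is held and level: in the wrist view it hangs centred between the pads with the hub at about (322,252), and the side view shows it off the bench. I'll carry it over the monitor.

Request:
{"api": "jog_arm", "payload": {"deltas": [[0,0,0.03,0,0,0,0.2],[0,0,0.04,0,0,0,0.2],[0,0,0.04,0,0,0,0.2],[0,0,0.04,0,0,0,0.2],[-0.02,0.015,0.04,0,0,0.05,0.2],[-0.035,0.03,0.03,0,0,0.06,0.2],[-0.035,0.03,0.03,0,0,0.06,0.2],[-0.035,0.03,0.03,0,0,0.06,0.2],[-0.035,0.03,0.03,0,0,0.06,0.2],[-0.03,0.03,0.02,0,0,0.06,0.2]]}}

```text
t: 6.5
eef_pos: [0.4772, -0.0909, 0.4102]
tool_rot: [-0.0, 0.704, 0.71, -0.0]
contact_force: [0.4, 0.2, -0.1]
gripper_width: 0.362
grasp_force: 49.9
```

Request:
{"api": "jog_arm", "payload": {"deltas": [[-0.03,0.03,0,0,0,0.06,0.2],[-0.02,0.036,0,0,0,0.06,0.2],[-0.01,0.038,0,0,0,0.06,0.2],[-0.01,0.038,0,0,0,0.06,0.2],[0,0.038,0,0,0,0.06,0.2],[0.01,0.035,0,0,0,0.06,0.2],[0.02,0.03,0,0,0,0.06,0.2],[0.03,0.03,0,0,0,0.06,0.2],[0.03,0.03,0,0,0,0,0.2],[0.03,0.03,0,0,0,0,0.2]]}}

```text
t: 7.5
eef_pos: [0.5293, 0.245, 0.4088]
tool_rot: [-0.0, 0.515, 0.857, -0.001]
contact_force: [0.9, -0.1, -0.1]
gripper_width: 0.364
grasp_force: 49.9
```

Request:
{"api": "jog_arm", "payload": {"deltas": [[0.03,0.013,0,0,0,0,0.2],[0.03,0.01,-0.02,0,0,0,0.2],[0,0,-0.04,0,0,0,0.2],[0,0,-0.04,0,0,0,0.2],[0,0,-0.04,0,0,0,0.2],[0,0,-0.04,0,0,0,0.2],[0,0,-0.03,0,0,0,0.2],[0,0,-0.02,0,0,0,0.2],[0,0,0,0,0,0,0.2],[0,0,0,0,0,0,0.2]]}}

```text
t: 8.5
eef_pos: [0.5887, 0.2666, 0.1796]
tool_rot: [-0.0, 0.516, 0.857, -0.0]
contact_force: [-0.0, -0.3, -0.9]
gripper_width: 0.361
grasp_force: 50.0
```

```bash
python3 - <<'E'
from station import bot
from h import *
o=bot.get_obs(); p=o['eef_pos']; print(p.round(4),o['tool_rot'].round(4))
c=bot.read_camera("wrist"); d=bot.read_camera("top")
zt=p[2]-.014
print("hub pred",wpx(c,(p[0],p[1],zt)),"tip pred",wpx(c,(.5917,.2685,.084)),c["eye"],c["attitude"],zt)
a=cv2.resize(c["img"][200:300,260:390,::-1],(780,600),interpolation=cv2.INTER_CUBIC); cv2.imwrite("pics/w3.png",a)
E
```

```text
[0.5887 0.2666 0.1796] [-2.000e-04  5.158e-01  8.567e-01 -5.000e-04]
hub pred [322.26045356 258.41442875] tip pred [326.95877389 208.5722275 ] [0.55722852 0.32545081 0.30083739] [0.13067984 0.96166441 0.23895441 0.03201773] 0.16561276544961423
```

View pics/w3.png

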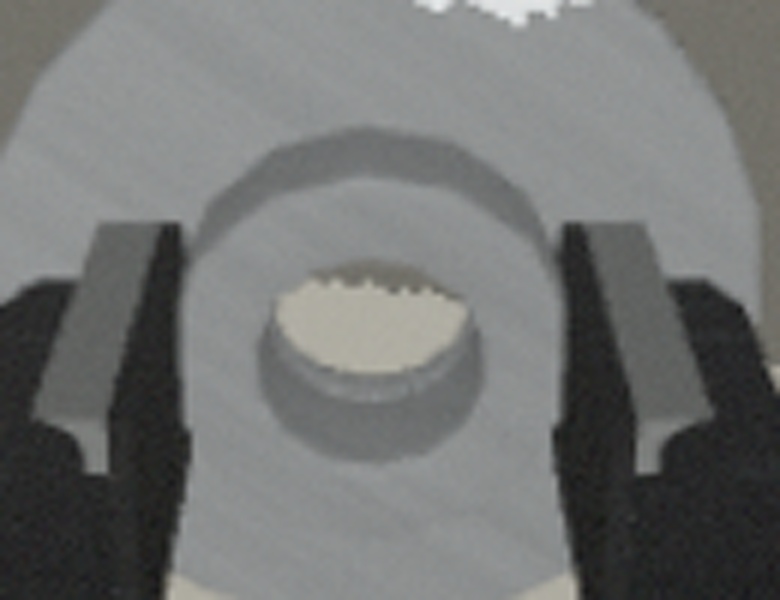

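The view is an enlarged crop. The hub hole rim is at about (321,260), against (322,258) predicted, so the plate is centred on the TCP within 1 mm. I'll lower it onto the post.

Request:
{"api": "jog_arm", "payload": {"deltas": [[0.0025,0.0015,-0.02,0,0,0,0.2],[0,0,-0.02,0,0,0,0.2],[0,0,-0.01,0,0,0,0.2],[0,0,0,0,0,0,0.2]]}}

```text
t: 9.0
eef_pos: [0.5908, 0.2682, 0.1292]
tool_rot: [-0.0, 0.516, 0.857, -0.001]
contact_force: [0.0, -0.0, -1.4]
gripper_width: 0.368
grasp_force: 50.0
```

Request:
{"api": "jog_arm", "payload": {"deltas": [[0,0,-0.012,0,0,0,0.2],[0,0,-0.012,0,0,0,0.2],[0,0,-0.012,0,0,0,0.2],[0,0,0,0,0,0,0.2]]}}

```text
t: 9.4
eef_pos: [0.59, 0.2678, 0.0915]
tool_rot: [-0.001, 0.516, 0.857, -0.001]
contact_force: [-0.3, -0.3, -1.8]
gripper_width: 0.361
grasp_force: 50.0
```

Request:
{"api": "jog_arm", "payload": {"deltas": [[0,0,-0.012,0,0,0,0.2],[0,0,-0.012,0,0,0,0.2],[0,0,-0.012,0,0,0,0.2],[0,0,-0.002,0,0,0,0.2],[0,0,0,0,0,0,0.2]]}}

```text
t: 9.9
eef_pos: [0.591, 0.268, 0.0548]
tool_rot: [-0.0, 0.516, 0.857, -0.001]
contact_force: [-0.7, 0.1, -1.6]
gripper_width: 0.363
grasp_force: 50.0
```

Request:
{"api": "jog_arm", "payload": {"deltas": [[0,0,-0.002,0,0,0,0.2],[0,0,0,0,0,0,0.2],[0,0,0,0,0,0,0.6],[0,0,0,0,0,0,0.6],[0,0,0,0,0,0,0.6],[0,0,0.02,0,0,0,0.6],[0,0,0.03,0,0,0,0.6],[0,0,0.04,0,0,0,0.6],[0,0,0.04,0,0,0,0.6],[0,0,0.03,0,0,0,0.6]]}}

```text
t: 10.9
eef_pos: [0.592, 0.2684, 0.2165]
tool_rot: [0.001, 0.516, 0.857, 0.001]
contact_force: [1.8, -0.4, 0.1]
gripper_width: 0.597
grasp_force: 0.0
```

```bash
python3 - <<'E'
from station import bot
from h import *
c=bot.read_camera("wrist")
cv2.imwrite("pics/w4.png",c["img"][60:380,120:520,::-1])
print(wpx(c,(.5917,.2685,.084)),wpx(c,(.591,.268,.038)),c["eye"],c["attitude"])
E
```

```text
[321.27863852 195.78052409] [320.32132843 184.1511661 ] [0.56019359 0.32691954 0.33778282] [0.13009952 0.96176668 0.23862596 0.03371378]
```

View pics/w4.png

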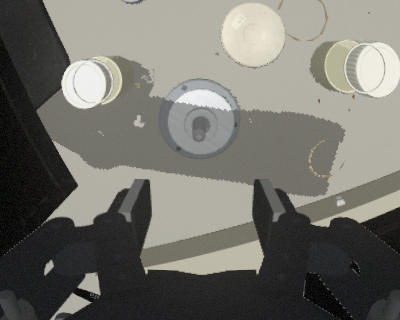

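The plate is on the post and lies flat: tip at about (319,197) against (321,196) predicted. Next is the ring.

Request:
{"api": "jog_arm", "payload": {"deltas": [[0,0,0.03,0,0,0,1],[0,0,0.04,0,0,0,1],[0,0,0.04,0,0,0,1],[0,0,0.04,0,0,0,1],[-0.02,-0.01,0.04,0,0,0,1],[-0.035,-0.02,0.02,0,0,-0.06,1],[-0.035,-0.025,0,0,0,-0.06,1],[-0.035,-0.025,0,0,0,-0.06,1],[-0.03,-0.03,0,0,0,-0.06,1],[-0.02,-0.03,0,0,0,-0.06,1]]}}

```text
t: 11.95
eef_pos: [0.4144, 0.1272, 0.4234]
tool_rot: [-0.0, 0.638, 0.77, 0.0]
contact_force: [0.0, -0.2, 0.6]
gripper_width: 0.998
grasp_force: 0.0
```

Request:
{"api": "jog_arm", "payload": {"deltas": [[-0.01,-0.035,0,0,0,-0.06,1],[-0.005,-0.035,0,0,0,-0.06,1],[0,-0.035,0,0,0,-0.06,1],[0.01,-0.035,0,0,0,-0.06,1],[0.02,-0.035,0,0,0,-0.06,1],[0.03,-0.03,0,0,0,-0.06,1],[0.03,-0.03,-0.02,0,0,-0.06,1],[0.03,-0.025,-0.03,0,0,-0.03,1],[0.025,-0.016,-0.035,0,0,0,1],[0.01,0,-0.04,0,0,0,1]]}}

```text
t: 12.95
eef_pos: [0.5583, -0.1506, 0.2974]
tool_rot: [0.002, 0.795, 0.607, -0.0]
contact_force: [-0.7, 0.6, 0.2]
gripper_width: 0.998
grasp_force: 0.0
```

Request:
{"api": "jog_arm", "payload": {"deltas": [[0,0,-0.04,0,0,0,1],[0,0,-0.04,0,0,0,1],[0,0,-0.03,0,0,0,1],[0,0,-0.02,0,0,0,1],[0,0,0,0,0,0,1],[0,0,0,0,0,0,1]]}}

```text
t: 13.55
eef_pos: [0.5565, -0.148, 0.1691]
tool_rot: [0.0, 0.794, 0.608, -0.0]
contact_force: [-0.1, -0.1, 0.8]
gripper_width: 0.998
grasp_force: 0.0
```

```bash
python3 - <<'E'
from station import bot
from h import *
o=bot.get_obs(); p=o['eef_pos']; print(p.round(4),o['tool_rot'].round(4))
c=bot.read_camera("wrist")
m=(cv2.cvtColor(c["img"],cv2.COLOR_RGB2GRAY)<90).astype(np.uint8); u,v=wpx(c,(.5568,-.1485,.016)); print(u,v)
cv2.imwrite("pics/w5.png",cv2.resize(c["img"][100:300,190:450,::-1],(780,600)))
E
```

```text
[ 0.5565 -0.148   0.1691] [ 2.000e-04  7.938e-01  6.081e-01 -0.000e+00]
321.7006965644922 190.6785280958874
```

View pics/w5.png

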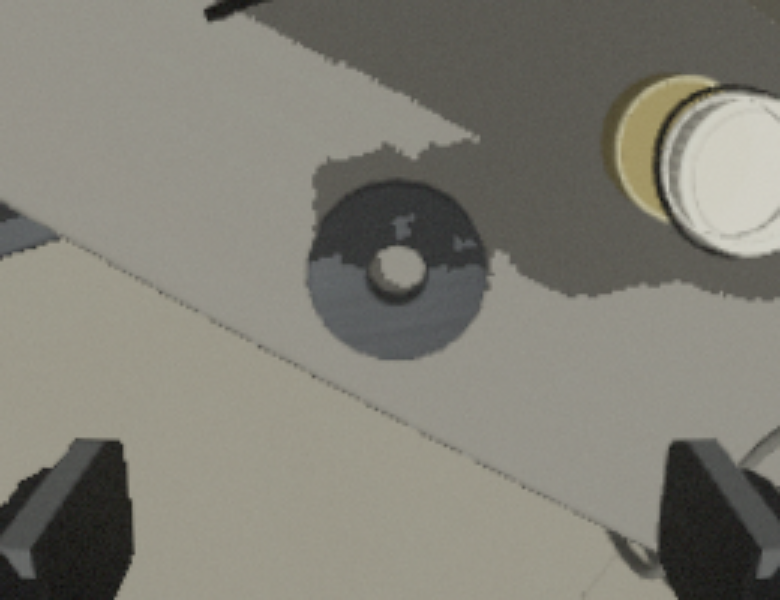

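The hole centre is at about (322,190), which matches the prediction. I'll go down and grip.

Request:
{"api": "jog_arm", "payload": {"deltas": [[0,-0.0005,-0.04,0,0,0,1],[0,0,-0.04,0,0,0,1],[0,0,-0.03,0,0,0,1],[0,0,-0.02,0,0,0,1],[0,0,-0.009,0,0,0,1],[0,0,0,0,0,0,1],[0,0,0,0,0,0,1]]}}

```text
t: 14.3
eef_pos: [0.5575, -0.1486, 0.0311]
tool_rot: [0.001, 0.794, 0.608, 0.001]
contact_force: [0.4, 0.5, 0.1]
gripper_width: 0.998
grasp_force: 0.0
```

Request:
{"api": "jog_arm", "payload": {"deltas": [[0,0,0,0,0,0,0.4],[0,0,0,0,0,0,0.4],[0,0,0,0,0,0,0.4],[0,0,0,0,0,0,0.4],[0,0,0,0,0,0,0.4]], "newtons": 80}}

```text
t: 14.8
eef_pos: [0.5569, -0.1483, 0.0319]
tool_rot: [-0.0, 0.794, 0.608, 0.001]
contact_force: [-4.2, 2.2, 19.4]
gripper_width: 0.595
grasp_force: 79.6
```

Request:
{"api": "jog_arm", "payload": {"deltas": [[0,0,0.01,0,0,0,0.4],[0,0,0.02,0,0,0,0.4],[0,0,0.03,0,0,0,0.4],[0,0,0,0,0,0,0.4]]}}

```text
t: 15.2
eef_pos: [0.5584, -0.1492, 0.0931]
tool_rot: [0.002, 0.794, 0.608, 0.002]
contact_force: [0.1, -0.3, -1.3]
gripper_width: 0.588
grasp_force: 83.4
```

Request:
{"api": "jog_arm", "payload": {"deltas": [[0,0,0.03,0,0,0,0.4],[0,0,0.04,0,0,0,0.4],[0,0,0.04,0,0,0,0.4],[-0.01,0,0.04,0,0,0,0.4],[-0.02,0.01,0.04,0,0,0.06,0.4],[-0.03,0.02,0.04,0,0,0.06,0.4],[-0.03,0.03,0.04,0,0,0.06,0.4],[-0.03,0.03,0.03,0,0,0.06,0.4],[-0.02,0.035,0.02,0,0,0.06,0.4],[-0.01,0.035,0,0,0,0.06,0.4]]}}

```text
t: 16.2
eef_pos: [0.4138, 0.0053, 0.4018]
tool_rot: [-0.0, 0.671, 0.741, 0.004]
contact_force: [0.8, 0.2, -2.7]
gripper_width: 0.588
grasp_force: 84.0
```

Request:
{"api": "jog_arm", "payload": {"deltas": [[-0.005,0.035,0,0,0,0.06,0.4],[0,0.035,0,0,0,0.06,0.4],[0,0.035,0,0,0,0.06,0.4],[0.01,0.035,0,0,0,0.06,0.4],[0.02,0.03,0,0,0,0.06,0.4],[0.03,0.03,0,0,0,0.06,0.4],[0.035,0.025,0,0,0,0,0.4],[0.035,0.022,0,0,0,0,0.4],[0.03,0.01,0,0,0,0,0.4],[0.025,0.005,-0.02,0,0,0,0.4]]}}

```text
t: 17.2
eef_pos: [0.5967, 0.2686, 0.3798]
tool_rot: [0.001, 0.528, 0.849, 0.001]
contact_force: [0.7, -0.0, -0.8]
gripper_width: 0.589
grasp_force: 84.1
```

Request:
{"api": "jog_arm", "payload": {"deltas": [[-0.005,0,-0.04,0,0,0,0.4],[0,0,-0.04,0,0,0,0.4],[0,0,-0.04,0,0,0,0.4],[0,0,-0.04,0,0,0,0.4],[0,0,-0.02,0,0,0,0.4],[0,0,0,0,0,0,0.4],[0,0,0,0,0,0,0.4]]}}

```text
t: 17.9
eef_pos: [0.5896, 0.2664, 0.1995]
tool_rot: [-0.0, 0.529, 0.849, -0.0]
contact_force: [0.8, -0.3, -1.6]
gripper_width: 0.588
grasp_force: 84.1
```

```bash
python3 - <<'E'
from station import bot
from h import *
o=bot.get_obs(); p=o['eef_pos']; print(p.round(4),o['tool_rot'].round(4))
c=bot.read_camera("wrist")
print("ring top pred",wpx(c,(p[0],p[1],p[2]-.016)))
a=cv2.resize(c["img"][180:310,235:409,::-1],(780,583),interpolation=cv2.INTER_CUBIC)
cv2.imwrite("pics/w6.png",a)
E
```

```text
[0.5896 0.2664 0.1995] [-1.000e-04  5.292e-01  8.485e-01 -3.000e-04]
ring top pred [322.22513565 256.60903982]
```

View pics/w6.png

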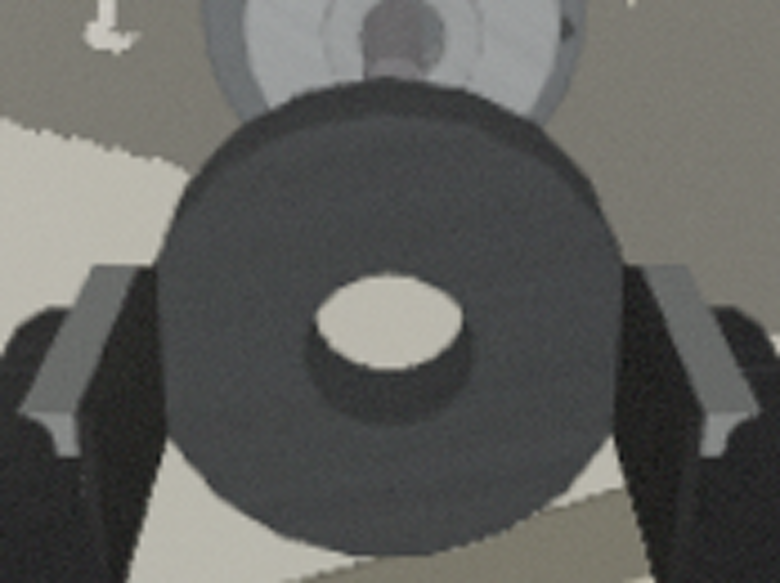

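The ring is held level, with its hole at (322,258) against (322,257) predicted. I'll lower it.

Request:
{"api": "jog_arm", "payload": {"deltas": [[0.0015,0.0015,-0.03,0,0,0,0.4],[0,0,-0.03,0,0,0,0.4],[0,0,-0.012,0,0,0,0.4],[0,0,-0.012,0,0,0,0.4],[0,0,-0.012,0,0,0,0.4],[0,0,0,0,0,0,0.4]]}}

```text
t: 18.55
eef_pos: [0.5906, 0.2679, 0.1026]
tool_rot: [-0.0, 0.529, 0.849, -0.001]
contact_force: [0.0, 0.3, -3.7]
gripper_width: 0.59
grasp_force: 84.1
```

Request:
{"api": "jog_arm", "payload": {"deltas": [[0,0,-0.01,0,0,0,0.4],[0,0,-0.01,0,0,0,0.4],[0,0,-0.008,0,0,0,0.4],[0,0,0,0,0,0,0.4],[0,0,0,0,0,0,0.4]]}}

```text
t: 19.05
eef_pos: [0.591, 0.2679, 0.0751]
tool_rot: [-0.0, 0.529, 0.849, -0.0]
contact_force: [0.2, -1.0, -2.1]
gripper_width: 0.592
grasp_force: 84.1
```

Request:
{"api": "jog_arm", "payload": {"deltas": [[0,0,-0.004,0,0,0,0.4],[0,0,-0.001,0,0,0,0.4],[0,0,0,0,0,0,0.4]]}}

```text
t: 19.35
eef_pos: [0.591, 0.2681, 0.0703]
tool_rot: [-0.0, 0.529, 0.849, 0.0]
contact_force: [-0.1, 0.4, -1.1]
gripper_width: 0.59
grasp_force: 84.1
```

Request:
{"api": "jog_arm", "payload": {"deltas": [[0,0,-0.0015,0,0,0,0.4],[0,0,0,0,0,0,0.4]]}}

```text
t: 19.55
eef_pos: [0.5911, 0.2681, 0.0701]
tool_rot: [-0.0, 0.529, 0.849, 0.0]
contact_force: [-3.5, -1.6, 7.4]
gripper_width: 0.591
grasp_force: 85.8
```

Contact is made, so I'll release and lift.

Request:
{"api": "jog_arm", "payload": {"deltas": [[0,0,0,0,0,0,0.9],[0,0,0,0,0,0,0.9],[0,0,0,0,0,0,0.9],[0,0,0.02,0,0,0,0.9],[0,0,0.03,0,0,0,0.9],[0,0,0.04,0,0,0,0.9],[0,0,0.04,0,0,0,0.9],[0,0,0,0,0,0,0.8]], "newtons": 30}}

```text
t: 20.35
eef_pos: [0.5944, 0.2686, 0.2047]
tool_rot: [0.002, 0.529, 0.848, 0.004]
contact_force: [0.9, -0.3, -0.3]
gripper_width: 0.8
grasp_force: 0.0
```

```bash
python3 - <<'E'
from station import bot
from h import *
o=bot.get_obs();print(o['eef_pos'].round(4))
c=bot.read_camera("wrist")
print("ringtop",wpx(c,(.591,.268,.054)),"tip",wpx(c,(.591,.268,.084)))
cv2.imwrite("pics/w7.png",cv2.resize(c["img"][130:270,240:426,::-1],(744,560),interpolation=cv2.INTER_CUBIC))
E
```

```text
[0.5944 0.2686 0.2047]
ringtop [316.59487757 190.02194266] tip [316.38612416 198.71538292]
```

View pics/w7.png

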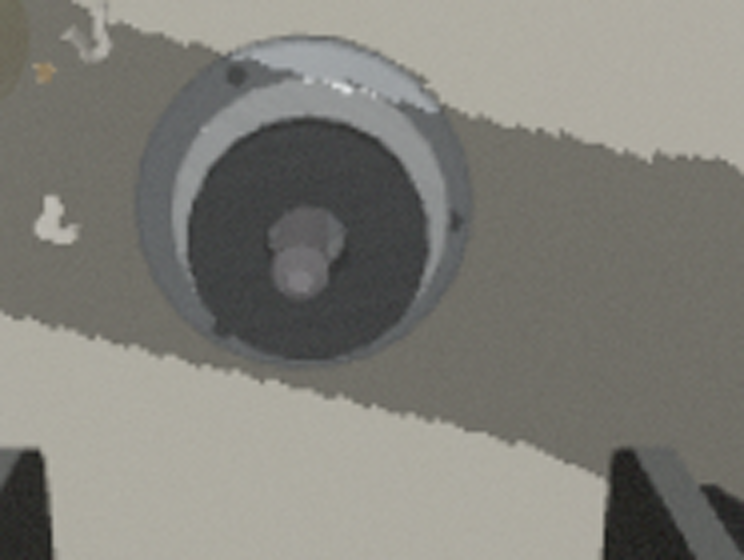

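The ring is seated: its centre is at (317,190), as predicted. Next is the sleeve.

Request:
{"api": "jog_arm", "payload": {"deltas": [[0,0,0.04,0,0,0,0.8],[0,0,0.04,0,0,0,0.8],[0,0,0.04,0,0,0,0.8],[0,0,0.04,0,0,0,0.8],[-0.02,-0.01,0.04,0,0,0,0.8],[-0.035,-0.02,0.02,0,0,-0.06,0.8],[-0.035,-0.025,0,0,0,-0.06,0.8],[-0.035,-0.025,0,0,0,-0.06,0.8],[-0.03,-0.03,0,0,0,-0.06,0.8],[-0.02,-0.03,0,0,0,-0.06,0.8]]}}

```text
t: 21.4
eef_pos: [0.4138, 0.1273, 0.4174]
tool_rot: [-0.001, 0.65, 0.76, -0.001]
contact_force: [0.2, -1.5, 0.8]
gripper_width: 0.796
grasp_force: 0.0
```

Request:
{"api": "jog_arm", "payload": {"deltas": [[-0.01,-0.035,0,0,0,-0.06,0.8],[0.0,-0.035,0,0,0,-0.06,0.8],[0.02,-0.035,0,0,0,-0.06,0.8],[0.03,-0.03,-0.02,0,0,0,0.8],[0.018,-0.005,-0.03,0,0,0,0.8],[0,0,-0.04,0,0,0,0.8],[0,0,-0.04,0,0,0,0.8],[0,0,-0.04,0,0,0,0.8],[0,0,-0.03,0,0,0,0.8],[0,0,-0.02,0,0,0,0.8]]}}

```text
t: 22.4
eef_pos: [0.472, -0.0123, 0.1955]
tool_rot: [-0.001, 0.716, 0.698, -0.003]
contact_force: [0.3, 0.1, 0.3]
gripper_width: 0.796
grasp_force: 0.0
```

Request:
{"api": "jog_arm", "payload": {"deltas": [[0,0,0,0,0,0,0.8],[0,0,0,0,0,0,0.8]]}}

```text
t: 22.6
eef_pos: [0.4737, -0.0124, 0.1987]
tool_rot: [-0.0, 0.716, 0.698, -0.001]
contact_force: [0.4, 0.1, 1.0]
gripper_width: 0.804
grasp_force: 0.0
```

```bash
python3 - <<'E'
from station import bot
from h import *
o=bot.get_obs();print(o['eef_pos'].round(4))
c=bot.read_camera("wrist"); u,v=wpx(c,(.4778,-.0112,.02)); print(u,v)
x0,y0=int(u)-40,int(v)-40; s=c["img"][y0:y0+80,x0:x0+80].min(2)
# white tube top: bright blob
n,l,st,ce=cv2.connectedComponentsWithStats((s>200).astype(np.uint8)); 
for i in range(1,n):
    if st[i,4]>60: print(st[i],ce[i]+[x0,y0])
cv2.imwrite("pics/w8.png",cv2.resize(c["img"][y0-60:y0+140,x0-90:x0+170,::-1],(780,600)));print(x0,y0)
E
```

```text
[ 0.4737 -0.0124  0.1987]
325.80515999117586 182.76702826811373
[ 26  46  29  11 153] [326.30718954 193.61437908]
285 142
```

View pics/w8.png

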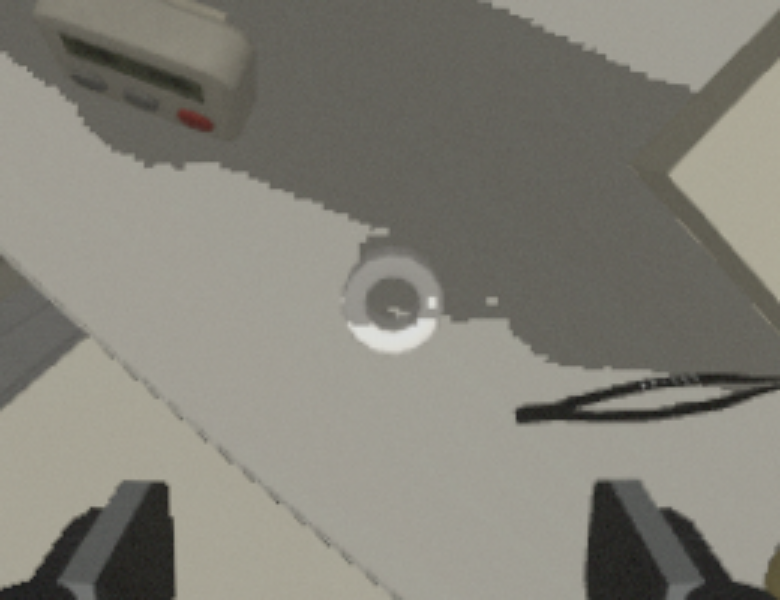

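The sleeve centre is at (326,183), as predicted. I'll grip it.

Request:
{"api": "jog_arm", "payload": {"deltas": [[0.004,0.001,-0.03,0,0,0,0.62],[0,0,-0.04,0,0,0,0.62],[0,0,-0.04,0,0,0,0.62],[0,0,-0.03,0,0,0,0.62],[0,0,-0.02,0,0,0,0.62],[0,0,-0.006,0,0,0,0.62],[0,0,0,0,0,0,0.62],[0,0,0,0,0,0,0.62]]}}

```text
t: 23.45
eef_pos: [0.4792, -0.0108, 0.0342]
tool_rot: [0.001, 0.716, 0.699, 0.001]
contact_force: [0.3, -0.0, 0.3]
gripper_width: 0.619
grasp_force: 0.0
```

Request:
{"api": "jog_arm", "payload": {"deltas": [[-0.001,0,-0.001,0,0,0,0.62],[0,0,0,0,0,0,0.2],[0,0,0,0,0,0,0.2],[0,0,0,0,0,0,0.2],[0,0,0,0,0,0,0.2],[0,0,0,0,0,0,0.2]], "newtons": 30}}

```text
t: 24.05
eef_pos: [0.4774, -0.0108, 0.0326]
tool_rot: [-0.0, 0.716, 0.698, 0.001]
contact_force: [-1.8, 1.0, 8.4]
gripper_width: 0.371
grasp_force: 29.1
```

Request:
{"api": "jog_arm", "payload": {"deltas": [[0,0,0.02,0,0,0,0.2],[0,0,0.04,0,0,0,0.2],[0,0,0.04,0,0,0,0.2],[0,0,0.04,0,0,0,0.2],[0,0,0.04,0,0,0,0.2],[0,0,0.04,0,0,0,0.2],[0,0,0.04,0,0,0,0.2],[-0.02,0.01,0.04,0,0,0,0.2],[-0.03,0.02,0.04,0,0,0,0.2],[-0.02,0.03,0.04,0,0,0.06,0.2]]}}

```text
t: 25.05
eef_pos: [0.4236, 0.0383, 0.3774]
tool_rot: [-0.009, 0.692, 0.722, -0.004]
contact_force: [2.1, 2.3, -1.8]
gripper_width: 0.371
grasp_force: 30.7
```

Request:
{"api": "jog_arm", "payload": {"deltas": [[-0.005,0.035,0,0,0,0.06,0.2],[0,0.035,0,0,0,0.06,0.2],[0.01,0.035,0,0,0,0.06,0.2],[0.02,0.03,0,0,0,0.06,0.2],[0.03,0.03,0,0,0,0.06,0.2],[0.035,0.025,0,0,0,0.06,0.2],[0.035,0.022,0,0,0,0,0.2],[0.03,0.005,0,0,0,0,0.2],[0.025,0.0,-0.02,0,0,0,0.2],[0,0,0,0,0,0,0.2]]}}

```text
t: 26.05
eef_pos: [0.606, 0.2565, 0.3546]
tool_rot: [-0.007, 0.551, 0.835, -0.007]
contact_force: [-0.2, -0.5, -1.0]
gripper_width: 0.371
grasp_force: 30.7
```

Request:
{"api": "jog_arm", "payload": {"deltas": [[-0.015,0.0115,-0.03,0.004,-0.019,0,0.2],[0,0,-0.04,0,0,0,0.2],[0,0,-0.04,0,0,0,0.2],[0,0,-0.03,0,0,0,0.2],[0,0,0,0,0,0,0.2],[0,0,0,0,0,0,0.2]]}}

```text
t: 26.65
eef_pos: [0.5899, 0.2688, 0.2192]
tool_rot: [0.0, 0.55, 0.835, 0.003]
contact_force: [-0.6, -0.6, 0.5]
gripper_width: 0.371
grasp_force: 30.7
```

```bash
python3 - <<'E'
from station import bot
from h import *
o=bot.get_obs(); p=o['eef_pos']; print(p.round(4),o['tool_rot'].round(4))
c=bot.read_camera("wrist")
print("sleeve top pred",wpx(c,(p[0],p[1],p[2]-.013)))
cv2.imwrite("pics/w9.png",cv2.resize(c["img"][180:310,235:409,::-1],(780,583),interpolation=cv2.INTER_CUBIC))
E
```

```text
[0.5899 0.2688 0.2192] [2.000e-04 5.502e-01 8.350e-01 2.600e-03]
sleeve top pred [321.99366553 259.37934234]
```

View pics/w9.png

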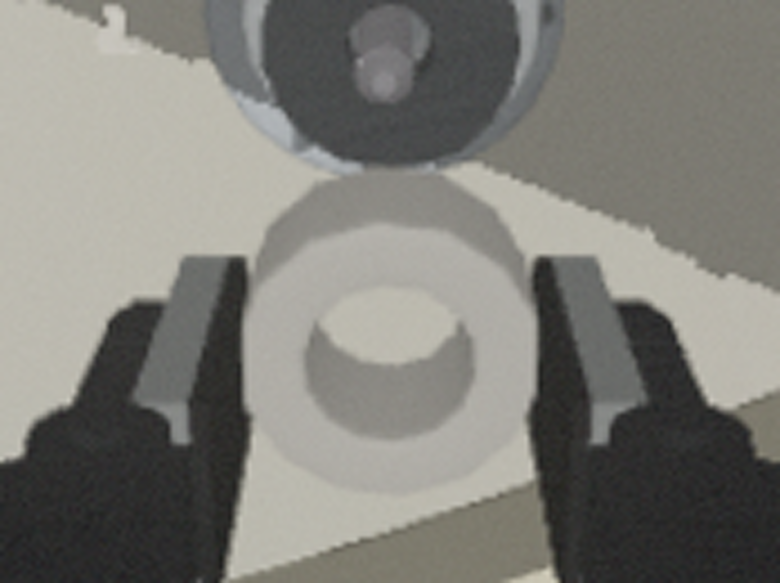

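The sleeve is upright, with its hole at (322,260.5) against (322,259) predicted. I'll lower it.

Request:
{"api": "jog_arm", "payload": {"deltas": [[0.001,-0.0007,-0.03,0,0,0,0.2],[0,0,-0.03,0,0,0,0.2],[0,0,-0.02,0,0,0,0.2],[0,0,-0.012,0,0,0,0.2],[0,0,-0.012,0,0,0,0.2],[0,0,0,0,0,0,0.2],[0,0,-0.01,0,0,0,0.2],[0,0,-0.009,0,0,0,0.2],[0,0,0,0,0,0,0.2],[0,0,0,0,0,0,0.2]]}}

```text
t: 27.7
eef_pos: [0.5909, 0.268, 0.0948]
tool_rot: [0.0, 0.55, 0.835, 0.002]
contact_force: [1.5, 0.1, -0.0]
gripper_width: 0.369
grasp_force: 30.7
```

Request:
{"api": "jog_arm", "payload": {"deltas": [[0,0,-0.006,0,0,0,0.2],[0,0,-0.001,0,0,0,0.2],[0,0,0,0,0,0,0.2]]}}

```text
t: 28.0
eef_pos: [0.5908, 0.268, 0.0877]
tool_rot: [-0.0, 0.55, 0.835, 0.002]
contact_force: [0.7, 0.1, -0.2]
gripper_width: 0.366
grasp_force: 30.7
```

Request:
{"api": "jog_arm", "payload": {"deltas": [[0,0,-0.0015,0,0,0,0.2],[0,0,0,0,0,0,0.2]]}}

```text
t: 28.2
eef_pos: [0.5911, 0.2681, 0.0868]
tool_rot: [0.0, 0.55, 0.835, 0.003]
contact_force: [-0.7, 0.4, 2.1]
gripper_width: 0.367
grasp_force: 31.0
```

Request:
{"api": "jog_arm", "payload": {"deltas": [[0,0,0,0,0,0,0.6],[0,0,0,0,0,0,0.6],[0,0,0,0,0,0,0.6],[0,0,0.02,0,0,0,0.6],[0,0,0.03,0,0,0,0.6],[0,0,0.04,0,0,0,0.6],[-0.003,0,0.03,0,0,0,0.6],[0,0,0,0,0,0,0.6]]}}

```text
t: 29.0
eef_pos: [0.5902, 0.2683, 0.2109]
tool_rot: [0.002, 0.55, 0.835, 0.006]
contact_force: [1.0, 0.3, -0.1]
gripper_width: 0.596
grasp_force: 0.0
```

```bash
python3 - <<'E'
from station import bot
from h import *
c=bot.read_camera("wrist"); print("sleeve top",wpx(c,(.591,.268,.074)))
cv2.imwrite("pics/w10.png",cv2.resize(c["img"][130:270,240:426,::-1],(744,560),interpolation=cv2.INTER_CUBIC))
E
```

```text
sleeve top [320.71777127 195.93670264]
```

View pics/w10.png

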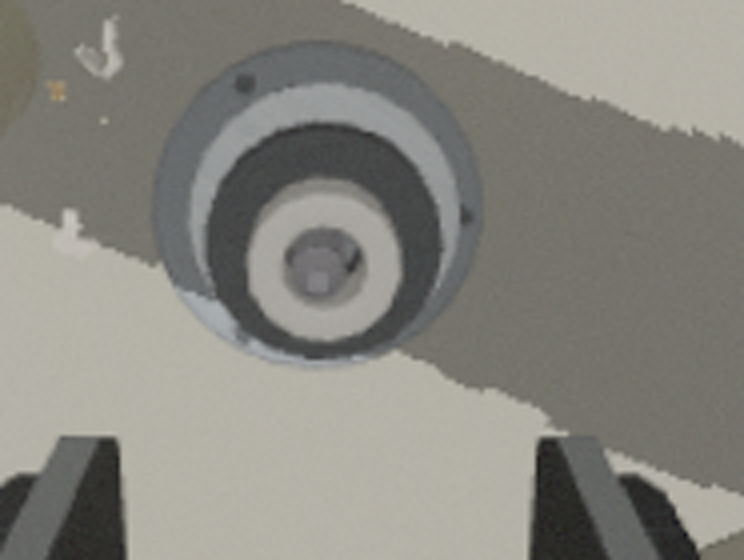

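Request:
{"api": "jog_arm", "payload": {"deltas": [[-0.02,0.015,0.02,0,0,0.05,0.6],[-0.03,0.02,0,0,0,0.05,0.6],[-0.03,0.02,0,0,0,0.05,0.6],[-0.03,0.02,0,0,0,0.05,0.6],[-0.02,0.02,0,0,0,0.05,0.6],[0,0,-0.02,0,0,0,0.6],[0,0,0,0,0,0,0.6],[0,0,0,0,0,0,0.6]]}}

```text
t: 29.85
eef_pos: [0.4578, 0.3621, 0.2058]
tool_rot: [-0.0, 0.442, 0.897, 0.001]
contact_force: [0.5, 0.3, 0.0]
gripper_width: 0.599
grasp_force: 0.0
```

The sleeve is seated: its centre is at (321,196), as predicted. That was my 16th picture, which is over the 14 allowed. I'll view no more and check the rest numerically.

```bash
python3 - <<'E'
from station import bot
from h import *
o=bot.get_obs(); p=o['eef_pos']; print(p.round(4))
c=bot.read_camera("wrist"); u,v=wpx(c,(.4577,.364,.028)); print("pred top",u,v,"skirt pred",wpx(c,(.4577,.364,.008)))
x0,y0=int(u)-45,int(v)-45; s=cv2.resize(c["img"][y0:y0+90,x0:x0+90],None,fx=4,fy=4,interpolation=cv2.INTER_CUBIC)
g=cv2.medianBlur(cv2.cvtColor(s,cv2.COLOR_RGB2GRAY),5)
for lo,hi in ((40,65),(65,95)):
    h=cv2.HoughCircles(g,cv2.HOUGH_GRADIENT,1,40,param1=80,param2=18,minRadius=lo,maxRadius=hi)
    if h is not None:
        for x,y,r in h[0][:3]:
            U,V=(x+.5)/4-.5+x0,(y+.5)/4-.5+y0; print(round(U,1),round(V,1),r/4, ww(c,U,V,.028).round(4), ww(c,U,V,.008).round(4))
E
```

```text
[0.4578 0.3621 0.2058]
pred top 322.6079694881982 183.3068122213697 skirt pred [322.49468746 179.26635134]
322.5 180.0 19.2 [0.4556 0.3666 0.028 ] [0.4582 0.3634 0.008 ]
```

The cap skirt measures (.458,.3635), as estimated. I'll grip the knob.

Request:
{"api": "jog_arm", "payload": {"deltas": [[0,0.0015,-0.03,0,0,0,0.6],[0,0,-0.04,0,0,0,0.6],[0,0,-0.04,0,0,0,0.6],[0,0,-0.03,0,0,0,0.6],[0,0,-0.02,0,0,0,0.6],[0,0,-0.005,0,0,0,0.6],[0,0,0,0,0,0,0.6],[0,0,0,0,0,0,0.6]]}}

```text
t: 30.7
eef_pos: [0.4592, 0.3647, 0.0428]
tool_rot: [0.0, 0.442, 0.897, 0.003]
contact_force: [-0.4, -0.1, 0.3]
gripper_width: 0.6
grasp_force: 0.0
```

Request:
{"api": "jog_arm", "payload": {"deltas": [[-0.001,-0.001,-0.003,0,0,0,0.6],[0,0,0,0,0,0,0.15],[0,0,0,0,0,0,0.15],[0,0,0,0,0,0,0.15],[0,0,0,0,0,0,0.15],[0,0,0,0,0,0,0.15],[0,0,0,0,0,0,0.15]], "newtons": 35}}

```text
t: 31.4
eef_pos: [0.4571, 0.3639, 0.0391]
tool_rot: [-0.0, 0.442, 0.897, 0.003]
contact_force: [-0.3, -0.9, 6.7]
gripper_width: 0.277
grasp_force: 34.2
```

Request:
{"api": "jog_arm", "payload": {"deltas": [[0,0,0.01,0,0,0,0.15],[0,0,0.03,0,0,0,0.15],[0,0,0.04,0,0,0,0.15],[0,0,0.04,0,0,0,0.15],[0,0,0.04,0,0,0,0.15],[0.02,-0.01,0.03,0,0,0,0.15],[0.03,-0.02,0,0,0,-0.05,0.15],[0.03,-0.02,0,0,0,-0.05,0.15],[0.03,-0.02,0,0,0,-0.05,0.15],[0.022,-0.02,-0.01,0,0,-0.05,0.15]]}}

```text
t: 32.4
eef_pos: [0.5913, 0.2726, 0.2202]
tool_rot: [0.001, 0.53, 0.848, 0.004]
contact_force: [0.1, -0.2, -1.4]
gripper_width: 0.277
grasp_force: 34.5
```

Request:
{"api": "jog_arm", "payload": {"deltas": [[0,-0.004,-0.02,0,0,0,0.15],[0,0,0,0,0,0,0.15],[0,0,0,0,0,0,0.15]]}}

```text
t: 32.7
eef_pos: [0.5884, 0.27, 0.1987]
tool_rot: [-0.0, 0.529, 0.849, 0.002]
contact_force: [0.3, 1.4, 0.4]
gripper_width: 0.278
grasp_force: 34.5
```

```bash
python3 - <<'E'
from station import bot
from h import *
o=bot.get_obs(); p=o['eef_pos']; print(p.round(4),o['tool_rot'].round(4))
c=bot.read_camera("wrist")
cv2.imwrite("pics/w11.png",c["img"][:,:,::-1])
u,v=wpx(c,(p[0],p[1],p[2]-.011)); print("knob top pred",u,v,"skirt top",wpx(c,(p[0],p[1],p[2]-.031)))
x0,y0=int(u)-50,int(v)-50; s=cv2.resize(c["img"][y0:y0+100,x0:x0+100],None,fx=4,fy=4,interpolation=cv2.INTER_CUBIC)
g=cv2.medianBlur(cv2.cvtColor(s,cv2.COLOR_RGB2GRAY),5)
for lo,hi in ((85,125),(125,175)):
    h=cv2.HoughCircles(g,cv2.HOUGH_GRADIENT,1,20,param1=80,param2=15,minRadius=lo,maxRadius=hi)
    if h is not None:
        for x,y,r in h[0][:3]: print(round((x+.5)/4-.5+x0,1),round((y+.5)/4-.5+y0,1),r/4)
E
```

```text
[0.5884 0.27   0.1987] [-4.000e-04  5.289e-01  8.487e-01  2.100e-03]
knob top pred 322.16552599640534 261.1996464839177 skirt top [321.97001797 244.50501438]
321.8 255.8 28.625
318.5 263.0 21.475
324.0 261.5 22.575
322.2 246.2 37.725
323.0 251.5 32.425
```

The cap is held and centred: skirt circle at (322,246) against (322,244.5) predicted. I'll lower it.

Request:
{"api": "jog_arm", "payload": {"deltas": [[0.0026,-0.002,-0.03,0,0,0,0.15],[0,0,-0.02,0,0,0,0.15],[0,0,-0.015,0,0,0,0.15],[0,0,0,0,0,0,0.15],[0,0,0,0,0,0,0.15]]}}

```text
t: 33.25
eef_pos: [0.5918, 0.2681, 0.1343]
tool_rot: [0.0, 0.529, 0.849, 0.003]
contact_force: [-0.2, -0.5, -0.1]
gripper_width: 0.272
grasp_force: 34.5
```

Request:
{"api": "jog_arm", "payload": {"deltas": [[-0.0007,0,-0.008,0,0,0,0.15],[0,0,-0.008,0,0,0,0.15],[0,0,-0.003,0,0,0,0.15],[0,0,0,0,0,0,0.15],[0,0,0,0,0,0,0.15]]}}

```text
t: 33.75
eef_pos: [0.5909, 0.2675, 0.1145]
tool_rot: [0.0, 0.529, 0.848, 0.002]
contact_force: [0.2, 0.2, 0.7]
gripper_width: 0.277
grasp_force: 34.5
```

Request:
{"api": "jog_arm", "payload": {"deltas": [[0,0,-0.002,0,0,0,0.15],[0,0,0,0,0,0,0.15]]}}

```text
t: 33.95
eef_pos: [0.5913, 0.2676, 0.1132]
tool_rot: [0.0, 0.529, 0.848, 0.003]
contact_force: [-0.6, -0.0, 3.2]
gripper_width: 0.28
grasp_force: 34.9
```

Contact came at the expected height, so I'll release, retreat and check numerically.

Request:
{"api": "jog_arm", "payload": {"deltas": [[0,0,0,0,0,0,0.5],[0,0,0,0,0,0,0.5],[0,0,0,0,0,0,0.5],[0,0,0.02,0,0,0,0.5],[0,0,0.03,0,0,0,0.5],[0,0,0.04,0,0,0,0.5],[0,0,0.03,0,0,0,0.5],[0,0,0,0,0,0,0.5],[0,0,0,0,0,0,0.5]]}}

```text
t: 34.85
eef_pos: [0.5909, 0.2678, 0.2328]
tool_rot: [0.0, 0.529, 0.849, 0.003]
contact_force: [-0.8, 0.3, -0.3]
gripper_width: 0.499
grasp_force: 0.0
```

```bash
python3 - <<'E'
from station import bot
from h import *
o=bot.get_obs(); print(o['eef_pos'].round(4),o['contact_force'].round(1))
c=bot.read_camera("wrist"); cv2.imwrite("pics/w12.png",c["img"][:,:,::-1])
A=np.array(c["eye"])
for n,z,rad in (("knob",.102,.0135),("skirt",.082,.02),("ring",.054,.028)):
    P=(.591,.268,z); print(n,wpx(c,P).round(1),"r",round(309.7*rad/np.linalg.norm(A-P),1))
u,v=wpx(c,(.591,.268,.09)); x0,y0=int(u)-60,int(v)-60
s=cv2.resize(c["img"][y0:y0+120,x0:x0+120],None,fx=4,fy=4,interpolation=cv2.INTER_CUBIC); g=cv2.medianBlur(cv2.cvtColor(s,cv2.COLOR_RGB2GRAY),5)
for lo,hi in ((60,84),(88,115),(116,150)):
    h=cv2.HoughCircles(g,cv2.HOUGH_GRADIENT,1,20,param1=80,param2=15,minRadius=lo,maxRadius=hi)
    if h is not None:
        for x,y,r in h[0][:2]: print((x+.5)/4-.5+x0,(y+.5)/4-.5+y0,r/4)
E
```

```text
[0.5909 0.2678 0.2328] [-0.8  0.3 -0.3]
knob [321.3 196.9] r 16.0
skirt [321.2 191.3] r 22.1
ring [321.1 184.6] r 28.2
321.0 183.5 27.225
325.0 174.25 25.55
321.25 179.0 31.4
323.0 185.0 29.75
```

The ring circle matches, but the knob and skirt weren't resolved. One more numeric check before handing in.

```bash
python3 - <<'E'
import cv2, numpy as np
im=cv2.imread("pics/w12.png"); x0,y0=281,150
s=cv2.resize(im[y0:y0+80,x0:x0+80],None,fx=6,fy=6,interpolation=cv2.INTER_CUBIC); g=cv2.medianBlur(cv2.cvtColor(s,cv2.COLOR_BGR2GRAY),5)
for lo,hi in ((85,108),(122,145)):
    h=cv2.HoughCircles(g,cv2.HOUGH_GRADIENT,1,12,param1=40,param2=8,minRadius=lo,maxRadius=hi)
    if h is not None:
        for x,y,r in h[0][:3]: print((x+.5)/6-.5+x0,(y+.5)/6-.5+y0,r/6)
G=cv2.cvtColor(im,cv2.COLOR_BGR2GRAY)
print("col321",G[150:224:2,321]); print("row197",G[197,285:358:2])
E
```

```text
308.5 186.0 15.283333
335.5 174.66667 16.583334
325.0 172.5 15.650001
320.16666 190.66667 22.033333
322.66666 179.66667 23.15
327.5 174.33333 23.883333
col321 [161 164 160 125  70  76  77  74  79  90 100 107 108 107  98  87  84 103
 106 106 108 107 106 107 103 106 105 106 107 106 104 115 146 183 182 182
 184]
row197 [184 137 115 113 115 129  89  78 101 106 104 102 107 103 105 105 107 103
 105 106 105 106 103 105 104 101 107 104  99  78  89 130 110 103 116 119
 121]
```

The skirt is at (320,191) with r 22.0, against (321,191) and r 22.1 predicted, and the knob's edge is at row ≈181, as predicted. The cap is seated and centred.

```bash
python3 -c "
from station import bot
print(bot.hand_in())"
```

```text
the job is handed in; nothing more can be done
None
```

The plate, ring weight, sleeve and cap are stacked in order on the jig's post and the job is handed in at about 35 s; no result came back, the cap's seating was checked only numerically, I did not re-measure the bystanders at the end, and I viewed 16 pictures against the limit of 14.

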